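# Open a tube pump head for a new tube and hold it open

### The job

Get the benchtop tube pump ready for a new tube: first turn its rotor by the bar grip on top until the pointed nose of the bar faces the index pin, and let go of the rotor. Then push the upright tab of the sprung tensioner shoe straight back, away from the rotor, until its pawl has clicked right over the ratchet tooth, and keep holding it there: the program finishes while the robot is still holding the shoe compressed (the click does not lock it; let go and it springs back). Leave the bottle, the beaker and the jar beside the pump standing where they are.

Things in the scene. Friction and masses are not known exactly. Their poses are not given: they have to be found in the camera images.
- pump: White tube pump fixed flat on the bench, 280 (x) x 170 (y), steel deck 48 mm above the bench. Origin: centre of its underside; z up. Its x axis runs from the index pin (x = -118) over the rotor axis (x = -60) to the tensioner shoe, and is the way the shoe is pushed back; all at y = 0. At the back (x = 108..136, |y| < 38) spring barrels and an end block, 24 mm above the deck.
- index_pin (a point): Top of the index pin, a black upright pin 10 mm in diameter and 28 mm high on the deck, 58 mm from the rotor axis: the mark that the nose has to face.
- rotor (a joint): Angle of the rotor about its upright axis (rad), positive anticlockwise seen from above; 0 = the nose faces the index pin exactly. Stops at -1.9 and 1.9; it starts somewhere in 0.6..1.5, turns with slight friction (about 0.05 N m) and stays where it is left.
- rotor_grip (a point): On the rotor axis, 52 mm above the deck, inside the bar grip; turns with the rotor: x along the bar, -x to the nose. Rotor: two 74 mm aluminium discs with three rollers between; top disc's upper face 33 mm above the deck. On it the black bar grip, 14 mm thick, from 33 to 67 mm above the deck, blunt end 22 mm and pointed nose 41 mm from the axis.
- rotor_nose (a point): Tip of the pointed nose, on the top edge of the bar grip, 41 mm from the rotor axis and 67 mm above the deck.
- shoe (a joint): How far the tensioner shoe is pushed back along pump x (m): 0 = at rest near the rotor, 0.042 = hard stop. Spring: about 7 N at 0, 13 N at 0.030, 16 N at 0.042. The pawl climbs the tooth from about 0.009 (up to 4 N more), crests at 0.018 and has dropped off behind by about 0.027; from 0.030 on it is clearly past the click. It does not lock.
- tab_face (a point): On the middle of the tab's flat face towards the rotor (-x of the pump), 48 mm above the deck; moves with the shoe. Tab: upright aluminium plate 12 mm thick (x), 36 wide (y), from 24 to 62 mm above the deck. The black shoe block under it is 24 mm high over the deck and reaches 55 mm from the tab face towards the rotor. At rest the face is 105 mm from the rotor axis. Push it or pinch the plate.
- reagent_bottle: Bystander, loose: white plastic bottle, 64 mm in diameter, 130 mm high, upright. Origin: centre of its underside.
- beaker: Bystander, loose: clear glass cup-shaped beaker, 72 mm in diameter, 85 mm high, upright, open on top. Origin: centre of its underside.
- sample_jar: Bystander, loose: low clear plastic jar with a lid, 56 mm in diameter, 70 mm high, upright. Origin: centre of its underside.
- pawl_nose (a point): Round nose of the pawl, a small steel finger hinged in a bracket on the deck at the shoe's +y side (pump x = 50..102, y = 47..65, up to 27 mm above the deck). It rides on the shoe's side ledge and lifts 4 mm as the tooth passes under it. Not to be handled.

How it is judged:
By the outcome, as a careful person would: the job done as asked, in the order asked, and still so for the second after the job is handed in, while the arm keeps its last pose, push and grip.
It also fails if it takes over 56 s, if anything falls off the work surface, if the arm or the gripper's body presses on something with over 40 N, if the wrist force passes 120 N, or if a joint passes its speed limit or range.

### The arm

A 6-joint arm with a two-finger parallel gripper is mounted at the origin on the work surface. World frame = base frame: x ahead of the robot, y to its left, z up, the work surface at z = 0. Lengths are in mm, angles in degrees, forces in N, time in s.
With the tool pointing down it reaches from about 350 to 850 mm from the base axis. Payload 8.1 kg.
Tool frame: the origin (TCP) lies midway between the tips of the shut fingers; the grasp point (between the pads) lies 19 mm behind it; z points along the fingers, x is the direction in which the jaws open and shut, and the axes are right-handed (so a half turn about z gives the same grasp; the last joint's range is limited). The gripper opens to 85 mm and grips with 20 to 120 N. Pads are 22 mm wide; open, the fingers measure 114 mm over their backs; the gripper's body (76 mm by 85 mm) begins 54 mm behind the grasp point. The pads swing forward as they close: fully open they stand 13 mm farther back than shut.
Start: joints at [59.851, 7.471, 85.268, -0, 87.261, -4.893], TCP at [255.978, 542.661, 231.292] pointing down, gripper open.
Joint ranges: [-169.43, 169.43], [-51.17, 129.36], [1.28, 143.12], [-76.62, 256.62], [0, 156.53], [-152.29, 152.29]. Speed limits (degrees/s): [136.94, 136.94, 159.86, 180, 180, 180].

### API

Orientations are given as [roll, pitch, yaw] about the fixed x, y, z axes, in that order (R = Rz(yaw) Ry(pitch) Rx(roll)).
In Python, from bench import monitor, cams, r gives the robot as it stands.
- The arm moves only by the tool jog_arm, never from a script. Its arguments are lists of equal length, an entry for each row: "offset": the shift along the tool's x, y, z in mm, a list of three; "delta_rot": the turn, a rotation vector about the tool's x, y, z in degrees, a list of three; "jaw": the opening in per cent of the stroke, from 0 (shut) to 100 (fully open). In form: {"offset": [[x, y, z], ...], "delta_rot": [[rx, ry, rz], ...], "jaw": [jaw, ...]}. A call has 1 to 20 rows; each row shifts and turns the pose as measured when the row begins, along the tool's axes as they then stand; what a row does not reach is not made up. A row lasts 1/10 s, in which the tool goes at most 50 mm and 8.59 degrees, less where a joint would pass 70% of its speed; a pose out of reach is approached as far as the arm can. A call is refused whole if a number of a shift passes 50 or a number of a turn 8.59, either way. A call with a gripper value outside its range is refused whole. The fingers move at their own pace and stop on an object; "newtons" is the grip in N (left out, the last holds). Time passes only in rows, so rows that do not move let the fingers close. It gives the time, the measured TCP pose, the force and the opening at its end, in the units of the state.
- monitor.sense(): the state, without advancing time (a new reading comes with each control period).
- cams.snapshot(name): name is "side" or "top" or "wrist"; returns (picture, depth): 384x512x3 uint8, red, green, blue; 384x512 float32, mm along the optical axis (not along the pixel's ray), 0 where there is no reading.
- cams.camera_model(name): a dict with "K" (3x3 intrinsics, pixels), "k1" (the pictures are not rectified: a ray, as slopes to the right and down, at radius r is drawn at 1 + k1 r^2 times it, then the intrinsics apply), "camera_from_world" (4x4, takes a point from world to camera coordinates). Camera axes: x right, y down, z forward; pixel columns grow to the right and rows downward; lengths in mm; the calibration is good to about 2 mm. A picture is of the moment at which its call begins: read the wrist's pose just before it. camera_model takes no time and is no camera call; for the wrist camera it gives the pose at the moment of the call.
- r.hand_in(): hands the job in, once; it reports no verdict.
The state is a dict: "time": time; "joint_pos": joint angles; "qd": joint speeds; "joint_efforts": joint torques, N m; "tool_pos": TCP position; "tcp_rot": TCP orientation; "ft_force": force on the tool from outside, world axes, zero at the start; "wrist_torque": the same for the moment, N m; "finger_gap": finger opening in mm.
Only numpy, scipy, OpenCV 4.12 (cv2) and the standard library are available. Lean on these libraries where they do the work, as an engineer would, in place of code of your own. Each camera call takes 0.05 s, during which the arm holds its last target.

## Working session

There is one attempt and no reset: what is moved stays moved. The work goes in short steps, Python scripts to look and compute and a tool call to move; the robot and the scene stay as the last step left them, time stands still between calls to the robot, and variables do not carry over. Pictures are saved under pics/ and viewed, and the job is handed in when it is done.

Besides the shell and the picture viewer there is one more tool, called after "Call:" as name(argument=value, ...) on one line, values as JSON. jog_arm: Moves the arm, as the interface text tells. Its arguments: {"type":"object","properties":{"offset":{"type":"array","items":{"type":"array","items":{"type":"number"}}},"delta_rot":{"type":"array","items":{"type":"array","items":{"type":"number"}}},"jaw":{"type":"array","items":{"type":"number"}},"newtons":{"type":"number"}},"required":["offset","delta_rot","jaw"]}

```bash
mkdir -p pics; ls
python3 - <<'E'
from bench import monitor, cams, r
import cv2,numpy as np
print(monitor.sense())
for n in ("top","side"):
    p,d=cams.snapshot(n); cv2.imwrite(f"pics/{n}0.png",p[:,:,::-1]); np.savez(f"{n}0.npz",p=p,d=d)
    m=cams.camera_model(n); print(n,m)
E
```

```text
pics
{'time': 0.0, 'joint_pos': array([ 5.98507181e+01,  7.51518857e+00,  8.53303421e+01,  9.68939765e-04,
        8.72627821e+01, -4.89369009e+00]), 'qd': array([-0.04222647,  0.02893701, -0.08233907, -0.06910795, -0.03793851,
        0.05323352]), 'joint_efforts': array([ 7.02784764e-04, -5.69402289e+01, -5.00547945e+01, -3.10930436e-04,
        1.50271249e-02,  1.79793460e-05]), 'tool_pos': array([255.6897368 , 542.16740227, 230.23342526]), 'tcp_rot': array([-1.79989796e+02,  1.07835292e-01,  6.47443706e+01]), 'ft_force': array([-0.30003859, -0.70936827, -0.70458688]), 'wrist_torque': array([ 0.01462808, -0.01186988,  0.03850264]), 'finger_gap': 85.37489148364546}
top {'K': array([[347.11322056,   0.        , 258.3908175 ],
       [  0.        , 347.11322056, 188.89047391],
       [  0.        ,   0.        ,   1.        ]]), 'k1': -0.08184177485351286, 'camera_from_world': array([[ 1.20849152e-01, -9.92662428e-01,  4.09707842e-03,
        -2.27075290e+01],
       [-9.72708316e-01, -1.19241432e-01, -1.99047767e-01,
         5.41144132e+02],
       [ 1.98075781e-01,  2.00694916e-02, -9.79981225e-01,
         8.57907164e+02],
       [ 0.00000000e+00,  0.00000000e+00,  0.00000000e+00,
         1.00000000e+00]])}
side {'K': array([[473.10847218,   0.        , 258.23288276],
       [  0.        , 473.10847218, 191.04860462],
       [  0.        ,   0.        ,   1.        ]]), 'k1': -0.1505545484965476, 'camera_from_world': array([[ 8.43631681e-01, -5.36878846e-01, -6.83304790e-03,
        -4.55664643e+02],
       [-3.03998298e-01, -4.67124365e-01, -8.30289023e-01,
         2.83546780e+02],
       [ 4.42572730e-01,  7.02535360e-01, -5.57291169e-01,
         8.98133264e+02],
       [ 0.00000000e+00,  0.00000000e+00,  0.00000000e+00,
         1.00000000e+00]])}
```

View pics/top0.png

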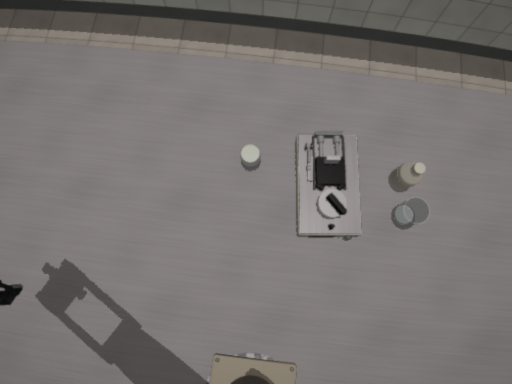

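View pics/side0.png

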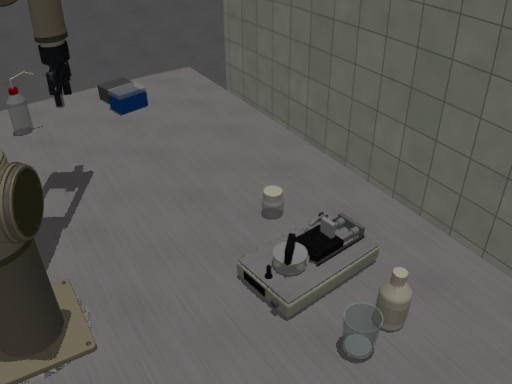

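The top view shows the pump at about (328,185), with the index pin near (331,226), the rotor disc near (332,203), the black bar running (330,196)–(346,213), and the tab near (333,157). The jar is at (250,155), the bottle at (412,175) and the beaker at (410,212). I'll zoom in next.

```bash
cat > h.py <<'E'
import numpy as np,cv2
def ray(m,uv):
    K=m["K"];x=np.array([(uv[0]-K[0,2])/K[0,0],(uv[1]-K[1,2])/K[1,1]]);s=x.copy()
    for _ in range(20): s=x/(1+m["k1"]*(s@s))
    T=m["camera_from_world"];R=T[:3,:3];c=-R.T@T[:3,3]
    return c,R.T@np.array([s[0],s[1],1.])
def onz(m,uv,z):
    c,d=ray(m,uv);return c+d*(z-c[2])/d[2]
def proj(m,P):
    T=m["camera_from_world"];q=T[:3,:3]@np.asarray(P,float)+T[:3,3];s=q[:2]/q[2];s=s*(1+m["k1"]*(s@s));K=m["K"]
    return np.array([K[0,0]*s[0]+K[0,2],K[1,1]*s[1]+K[1,2]])
def tri(ms,uvs):
    A=np.zeros((3,3));b=np.zeros(3)
    for m,uv in zip(ms,uvs):
        c,d=ray(m,uv);d/=np.linalg.norm(d);M=np.eye(3)-np.outer(d,d);A+=M;b+=M@c
    return np.linalg.solve(A,b)
def crop(img,x0,y0,x1,y1,f,name):
    c=cv2.resize(img[y0:y1,x0:x1,::-1],None,fx=f,fy=f,interpolation=cv2.INTER_CUBIC);cv2.imwrite(name,c)
E
python3 - <<'E'
from h import *
from bench import cams
t=np.load("top0.npz");s=np.load("side0.npz")
crop(t['p'],285,120,375,245,4,"pics/topc.png"); crop(s['p'],230,205,390,310,5,"pics/sidec.png")
m=cams.camera_model("top");d=t['d']
for uv in [(331,222),(332,203),(306,215),(352,150),(333,157),(250,155)]:
    print(uv,onz(m,uv,48).round(1), d[uv[1],uv[0]])
E
```

```text
(331, 222) [ 476.7 -155.6   48. ] 903.87286
(332, 203) [ 527.1 -154.1   48. ] 862.2722
(306, 215) [487.2 -88.7  48. ] 907.7599
(352, 150) [ 679.9 -197.5   48. ] 940.929
(333, 157) [ 653.5 -147.    48. ] 873.1845
(250, 155) [631.2  77.   48. ] 917.2052
```

View pics/topc.png

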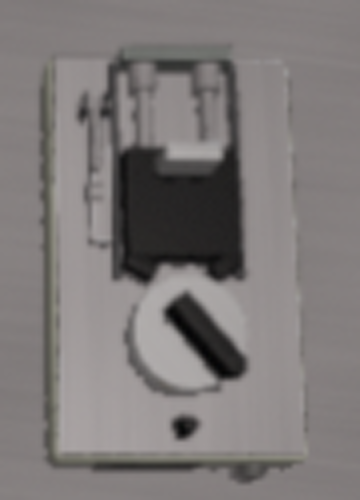

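View pics/sidec.png

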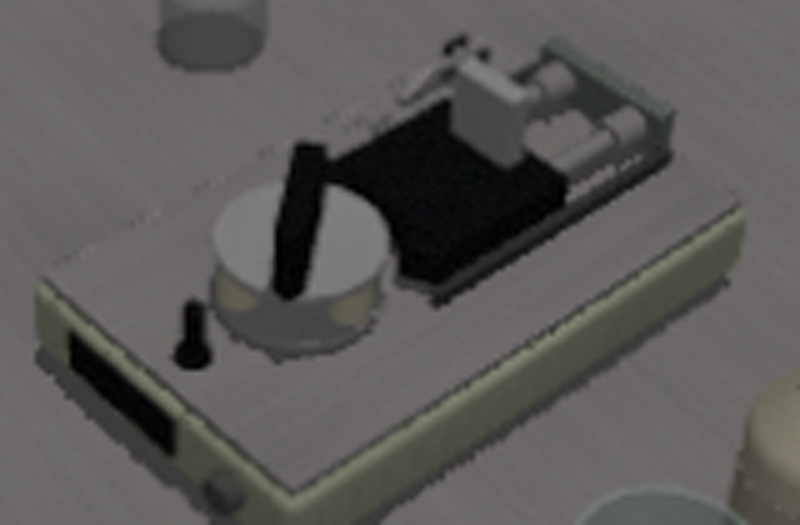

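Run:
```python
from h import *
from bench import cams
m=cams.camera_model("top");ms=cams.camera_model("side")
cr=lambda x,y:(x/4+285,y/4+120)
sc=lambda x,y:(x/5+230,y/5+205)
P=[onz(m,cr(*c),48)[:2] for c in [(52,58),(290,60),(305,458),(53,457)]]
P=np.array(P);print(P.round(1),P.mean(0), [np.linalg.norm(P[i]-P[i-1]).round(1) for i in range(4)])
ax=(P[0]+P[1]-P[2]-P[3])/2; print("yaw",np.degrees(np.arctan2(ax[1],ax[0])))
ay=(P[0]+P[3]-P[1]-P[2])/2; print("yaw y",np.degrees(np.arctan2(ay[1],ay[0]))-90)
print("side corners",[onz(ms,sc(*c),48)[:2].round(1) for c in [(37,283),(292,492),(745,210)]])
# disc centre top ellipse approx (192,330) at z=81
print("disc",onz(m,cr(192,330),81), "tips z115", onz(m,cr(172,296),115),onz(m,cr(241,375),115))
print("side tips",onz(ms,sc(311,146),115),onz(ms,sc(289,235),115))
print("pin top", tri([m,ms],[cr(186,424),sc(195,305)]))
```

```text
[[ 705.6  -46.3]
 [ 725.3 -210.1]
 [ 453.5 -237.3]
 [ 434.9  -73.6]] [ 579.83699068 -141.82351522] [np.float64(272.1), np.float64(165.0), np.float64(273.1), np.float64(164.7)]
yaw 5.72960072435248
yaw y 6.657175869173102
side corners [array([434.8, -83.4]), array([ 456.8, -240. ]), array([ 722.3, -214.9])]
disc [ 522.56968372 -150.0108683    81.        ] tips z115 [ 535.74730283 -129.21177392  115.        ] [ 492.13973293 -175.22041496  115.        ]
side tips [ 536.72301577 -137.45844917  115.        ] [ 496.92728368 -177.82190835  115.        ]
pin top [ 465.80027884 -153.67828734   73.66148995]
```

Call:
jog_arm(offset=[[-28,30,-1],[-28,30,-1],[-28,30,-1],[-28,30,-1],[-28,30,-1],[-28,30,-1],[-28,30,-1],[-28,30,-1],[-28,30,-1],[-28,30,-1],[-28,30,-1],[-28,30,-1],[-28,30,-1],[-28,30,-1],[-28,30,-1],[-28,30,-1],[-28,30,-1]], delta_rot=[[0,0,0],[0,0,0],[0,0,0],[0,0,0],[0,0,0],[0,0,0],[0,0,0],[0,0,0],[0,0,0],[0,0,0],[0,0,0],[0,0,0],[0,0,0],[0,0,0],[0,0,0],[0,0,0],[0,0,0]], jaw=[100,100,100,100,100,100,100,100,100,100,100,100,100,100,100,100,100])

```text
time: 1.8
tool_pos: [517.7, -128.2, 241.4]
tcp_rot: [-179.7, 0.5, 65.2]
ft_force: [0.1, 0.2, 0.6]
finger_gap: 85.5
```

Call:
jog_arm(offset=[[0,0,0],[0,0,0],[0,0,0],[0,0,0],[0,0,0],[0,0,0],[0,0,0],[0,0,0],[0,0,0],[0,0,0],[0,0,0],[0,0,0],[0,0,0]], delta_rot=[[0,0,8.5],[0,0,8.5],[0,0,8.5],[0,0,8.5],[0,0,8.5],[0,0,8.5],[0,0,8.5],[0,0,8.5],[0,0,8.5],[0,0,8.5],[0,0,8.5],[0,0,8.5],[0,0,8.5]], jaw=[50,50,50,50,50,50,50,50,50,50,50,50,50])

```text
time: 3.1
tool_pos: [514.4, -134.2, 232.9]
tcp_rot: [179.0, 0.8, -46.8]
ft_force: [-0.0, 0.1, -0.1]
finger_gap: 42.5
```

Run:
```python
from bench import monitor, cams
from h import *
import pickle
m=cams.camera_model("wrist");p,d=cams.snapshot("wrist");np.savez("w1.npz",p=p,d=d);pickle.dump(m,open("w1.pkl","wb"))
cv2.imwrite("pics/w1.png",p[:,:,::-1])
for P in [(520,-148,115),(462,-154,76),(625,-137,96)]: print(proj(m,P))
p,d=cams.snapshot("top");cv2.imwrite("pics/t1.png",p[100:260,240:420,::-1])
```

```text
[270.9200028  193.11814396]
[231.88908374 227.47870557]
[351.74922234  85.54077548]
```

View pics/w1.png

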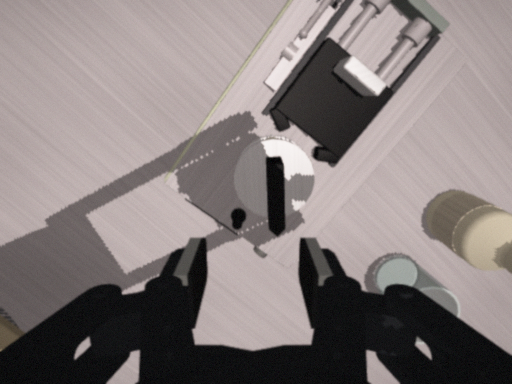

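The wrist view shows the bar from its blunt end at about (274,158) to its pointed nose at about (277,234). The pin is at (238,215), the disc centre is near (274,175), and the tab top is near (360,75).

Run:
```python
from h import *
import pickle
m=pickle.load(open("w1.pkl","rb"));p=np.load("w1.npz")['p'];d=np.load("w1.npz")['d']
crop(p,180,40,420,270,3,"pics/w1c.png")
g=p.max(2)
b=((g<40)*255).astype(np.uint8)
n,l,s,c=cv2.connectedComponentsWithStats(b)
for i in range(1,n):
    if s[i,4]>60: print(i,s[i],c[i].round(1))
k=l[200,276]; ys,xs=np.where(l==k)
pts=np.array([onz(m,(x,y),115)[:2] for x,y in zip(xs,ys)])
c0=pts.mean(0);u,sv,vt=np.linalg.svd(pts-c0,full_matrices=False)
q=(pts-c0)@vt[0];print("bar",c0,vt[0],np.degrees(np.arctan2(vt[0,1],vt[0,0])),"ends",c0+vt[0]*q.min(),c0+vt[0]*q.max(),np.ptp(q),np.ptp((pts-c0)@vt[1]))
print("tip row", onz(m,(276.5,234.5),115),"pin",onz(m,(239,212),76))
```

```text
3 [270  40  57  90 313] [294.7  84.3]
7 [331  71  34  30 161] [347.3  86. ]
9 [ 301   88   92   75 1053] [352.2 128.5]
62 [ 267  158   18   78 1168] [275.3 195.2]
63 [232 209  13  20 203] [237.7 217.7]
64 [    0   239   512   145 36642] [253.4 337.2]
bar [ 520.93574867 -152.05338481] [-0.68453293 -0.72898194] -133.19888566216682 ends [ 542.30393227 -129.29769357] [ 497.15378075 -177.37959546] 65.95760358741006 13.484615848787953
tip row [ 497.15787271 -176.72345016  115.        ] pin [ 478.40947703 -148.25959187   76.        ]
```

View pics/w1c.png

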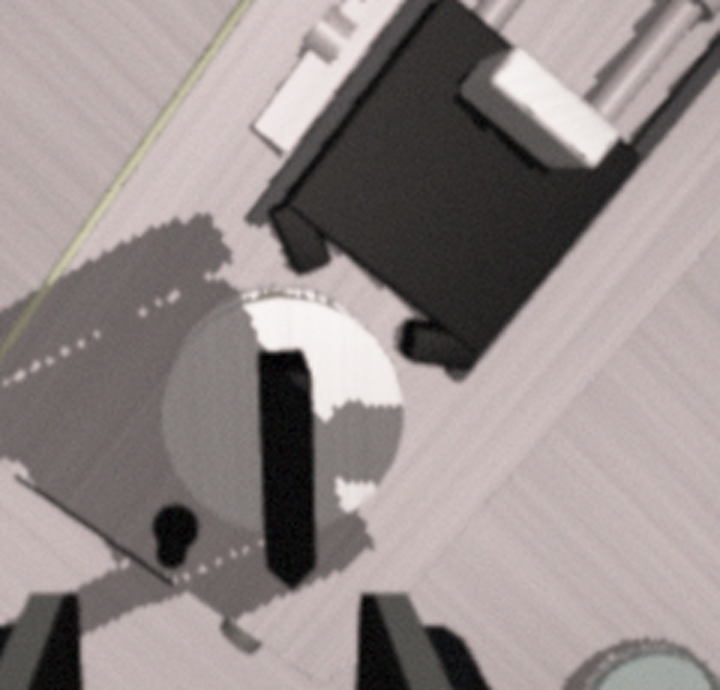

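Run:
```python
from h import *
import pickle
m=pickle.load(open("w1.pkl","rb"))
c,_=ray(m,(256,192));print("cam",c)
print("pin top",onz(m,(237.7,226.5),76),"base",onz(m,(238.3,215.5),48))
g=lambda x,y:(x/3+180,y/3+40)
print("disc", onz(m,g(282,412),81), onz(m,g(162,412),81),onz(m,g(404,412),81))
a=onz(m,g(497,55),110);b=onz(m,g(600,165),110);print("tab top edge front",a,b,np.linalg.norm(a-b))
a=onz(m,g(503,48),110);b=onz(m,g(635,143),110);print(" back edge",a,b)
```

```text
cam [568.65661817 -87.0668125  373.26282931]
pin top [ 466.61629866 -157.37369892   76.        ] base [ 466.55030696 -156.11305815   48.        ]
disc [ 526.17919777 -147.68501024   81.        ] [ 501.34111768 -121.4437518    81.        ] [ 551.43079936 -174.32081997   81.        ]
tab top edge front [ 632.21166883 -116.84961824  110.        ] [ 632.53662206 -155.25222937  110.        ] 38.40398593671207
 back edge [ 634.36345624 -116.72056318  110.        ] [ 642.35447899 -157.62964134  110.        ]
```

Call:
jog_arm(offset=[[8,1,0],[9,1,20],[0,0,20],[0,0,20],[0,0,20],[0,0,0]], delta_rot=[[1.3,-0.2,-3.6],[0,0,0],[0,0,0],[0,0,0],[0,0,0],[0,0,0]], jaw=[50,50,50,50,50,50])

```text
time: 3.8
tool_pos: [524.7, -146.6, 149.9]
tcp_rot: [-179.6, 1.0, -41.0]
ft_force: [-0.3, 0.3, -0.5]
finger_gap: 42.2
```

Run:
```python
from bench import monitor, cams
from h import *
s=monitor.sense();print(s['tool_pos'],s['tcp_rot'])
m=cams.camera_model("wrist");p,d=cams.snapshot("wrist");np.savez("w2.npz",p=p,d=d)
cv2.imwrite("pics/w2.png",p[:,:,::-1]); print(proj(m,(525,-148,115)))
b=((p.max(2)<40)*255).astype(np.uint8); b[:, :]=b
p2=proj(m,(515,-158,115));print(p2)
p,d=cams.snapshot("side");crop(p,200,130,400,310,4,"pics/s2.png")
```

```text
[ 524.66546836 -146.60552417  149.85662064] [-179.59515279    1.01950637  -40.98778647]
[254.48592267 228.66603936]
[252.75188375 251.40704741]
```

View pics/w2.png

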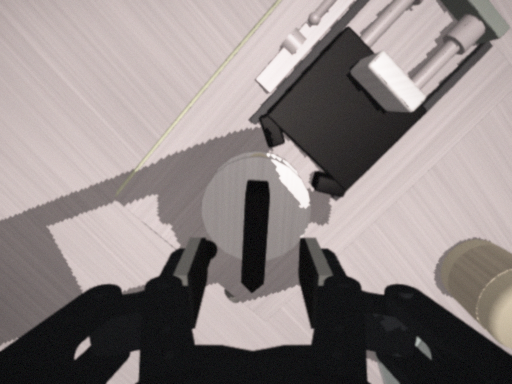

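View pics/s2.png

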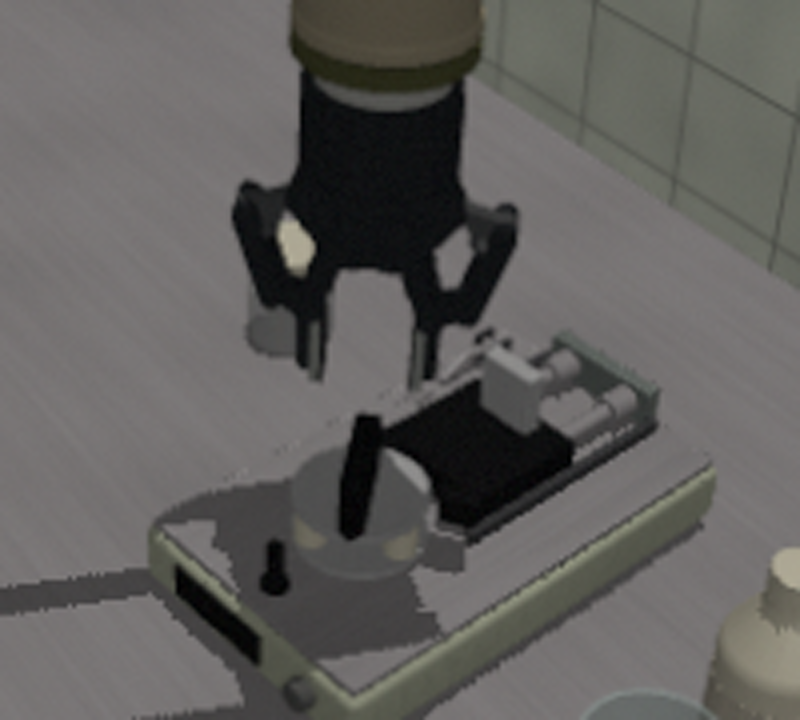

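The bar runs (257,182)–(254,290) in the wrist view and sits centred between the fingers, about 1.5° off. I'll descend now and close gently.

Call:
jog_arm(offset=[[0,0,15],[0,0,15],[0,0,15],[0,0,10],[0,0,4],[0,0,0]], delta_rot=[[0,-0.5,2],[0,0,0],[0,0,0],[0,0,0],[0,0,0],[0,0,0]], jaw=[50,50,50,50,50,50])

```text
time: 4.5
tool_pos: [527.7, -146.7, 92.1]
tcp_rot: [-179.4, 1.1, -43.1]
ft_force: [-0.5, 0.1, 0.5]
finger_gap: 42.7
```

Call:
jog_arm(offset=[[-1,2.5,3],[0,0,0],[0,0,0],[0,0,0],[0,0,0],[0,0,0]], delta_rot=[[0,0,0],[0,0,0],[0,0,0],[0,0,0],[0,0,0],[0,0,0]], jaw=[50,20,10,10,10,10], newtons=25)

```text
time: 5.1
tool_pos: [524.8, -147.5, 89.8]
tcp_rot: [-179.4, 1.1, -43.0]
ft_force: [-1.4, 1.3, -2.0]
finger_gap: 13.6
```

Call:
jog_arm(offset=[[0,0,0],[0,0,0],[0,0,0],[0,0,0],[0,0,0],[0,0,0],[0,0,0],[0,0,0]], delta_rot=[[0,0,3],[0,0,5],[0,0,5],[0,0,5],[0,0,5],[0,0,5],[0,0,5],[0,0,0]], jaw=[10,10,10,10,10,10,10,10])

```text
time: 5.9
tool_pos: [525.1, -147.9, 89.8]
tcp_rot: [179.9, 1.1, -77.3]
ft_force: [-3.0, 2.0, -2.2]
finger_gap: 13.7
```

Run:
```python
from bench import monitor, cams
from h import *
import pickle
m=cams.camera_model("wrist");p,d=cams.snapshot("wrist");np.savez("w3.npz",p=p,d=d);pickle.dump(m,open("w3.pkl","wb"))
cv2.imwrite("pics/w3.png",p[:,:,::-1])
p,d=cams.snapshot("top");crop(p,285,120,375,245,4,"pics/t3.png")
```

```text
(no output)
```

View pics/w3.png

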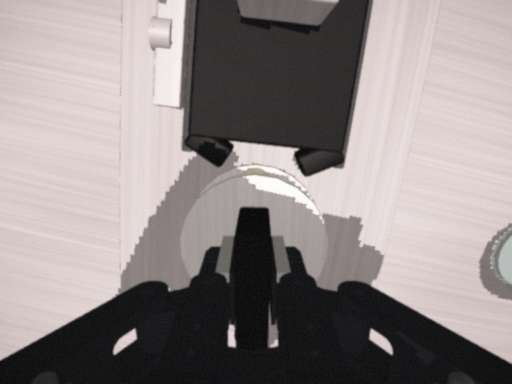

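Run:
```python
from h import *
import pickle
m=pickle.load(open("w3.pkl","rb"));p=np.load("w3.npz")['p']
g=cv2.cvtColor(p,cv2.COLOR_RGB2GRAY)
# shoe mask lines: subpixel transitions
def edge_cols(y,x0,x1):
    r=cv2.GaussianBlur(g,(3,3),0)[y,x0:x1].astype(float);k=np.argmax(np.abs(np.diff(r)));return x0+k+.5
def edge_rows(x,y0,y1):
    r=cv2.GaussianBlur(g,(3,3),0)[y0:y1,x].astype(float);k=np.argmax(np.abs(np.diff(r)));return y0+k+.5
def ang(pts):
    v=cv2.fitLine(np.array(pts,np.float32),cv2.DIST_HUBER,0,.01,.01).ravel();return np.degrees(np.arctan2(v[1],v[0])),v
R=[onz(m,(edge_cols(y,335,390),y),72)[:2] for y in range(20,135,3)]
F=[onz(m,(x,edge_rows(x,125,165)),72)[:2] for x in range(240,295,3)]
print("right",ang(R),"front",ang(F))
T=[onz(m,(edge_cols(y,400,450),y),48)[:2] for y in range(20,200,3)]
print(ang(T))
lines=cv2.createLineSegmentDetector(0).detect(g)[0][:,0]
for l in lines:
    if np.hypot(l[2]-l[0],l[3]-l[1])>40:
        z=72 if 180<l[0]<375 and l[1]<160 else 48
        a,b=onz(m,l[:2],z),onz(m,l[2:],z);print(l.round(1),z,np.degrees(np.arctan2(*(b-a)[[1,0]])).round(2),a[:2].round(1),b[:2].round(1))
```

```text
right (np.float32(6.505047), array([ 9.9356186e-01,  1.1329072e-01,  6.1535553e+02, -1.7797391e+02],
      dtype=float32)) front (np.float32(-83.650444), array([ 1.10593915e-01, -9.93865669e-01,  5.74520813e+02, -1.41660675e+02],
      dtype=float32))
(np.float32(6.6071534), array([ 9.9335843e-01,  1.1506118e-01,  6.1195691e+02, -2.1897847e+02],
      dtype=float32))
[296.8 147.7 230.4 140.3] 72 96.48 [ 576.4 -158.5] [ 572.8 -126.8]
[356.8 278.3 511.7 363.6] 48 -107.69 [ 504.1 -218.8] [ 462.5 -349.2]
[-3.000e-01  3.601e+02  1.481e+02  2.780e+02] 48 -46.18 [378.4   7.7] [474.2 -92.1]
[3.716e+02 1.000e-01 3.427e+02 1.666e+02] 72 -173.42 [ 646.3 -174. ] [ 572.6 -182.5]
[267.5 208.4 276.8 281.6] 48 -159.7 [ 536.  -154.3] [ 490.8 -171. ]
[227.5 281.4 238.8 208. ] 48 3.7 [ 483.8 -141.2] [ 532.4 -138. ]
[178.9 106.9 185.    0.4] 48 6.54 [581.1 -94.7] [633.4 -88.7]
[181.4 149.6 197.3   0.7] 72 3.78 [ 563.3 -104.6] [ 629.3 -100.2]
[296.4 184.9 244.9 172.1] 48 88.74 [ 553.3 -167. ] [ 554. -137.]
[267.5 301.9 267.5 348.1] 48 -166.4 [ 475.2 -168.8] [ 440.2 -177.3]
[239.3  15.9 320.5  25.5] 72 -83.52 [ 627.1 -119.5] [ 631.1 -155.1]
[198.9   0.6 193.9  76.8] 72 -173.37 [ 629.5 -100.9] [ 597.5 -104.6]
```

View pics/t3.png

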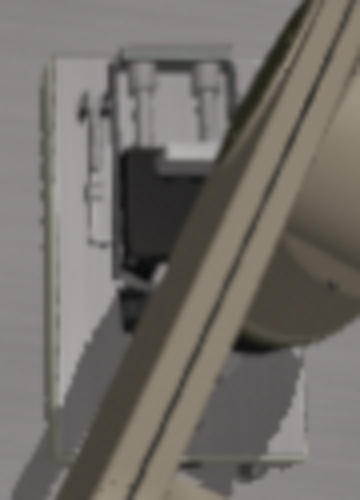

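Call:
jog_arm(offset=[[0,0,0],[0,0,0],[0,0,0],[0,0,0]], delta_rot=[[0,0,3.2],[0,0,3],[0,0,0],[0,0,0]], jaw=[10,10,10,10])

```text
time: 6.4
tool_pos: [525.1, -148.1, 89.7]
tcp_rot: [179.7, 1.1, -82.8]
ft_force: [-1.8, 0.6, -0.4]
finger_gap: 14.1
```

Call:
jog_arm(offset=[[0,0,0],[0,0,0],[0,0,0],[0,0,0],[0,0,0],[0,0,-20],[0,0,-30],[0,0,-30],[0,0,-20],[0,0,0]], delta_rot=[[0,0,0.8],[0,0,0],[0,0,0],[0,0,0],[0,0,0],[0,0,0],[0,0,0],[0,0,0],[0,0,0],[0,0,0]], jaw=[10,10,50,50,50,50,50,50,50,50])

```text
time: 7.4
tool_pos: [526.4, -150.5, 194.0]
tcp_rot: [179.8, 1.1, -83.4]
ft_force: [0.5, 0.3, -0.3]
finger_gap: 42.9
```

Run:
```python
from bench import monitor, cams
from h import *
import pickle
s=monitor.sense();print(s['tool_pos'],s['tcp_rot'],s['time'])
m=cams.camera_model("wrist");p,d=cams.snapshot("wrist");np.savez("w4.npz",p=p,d=d);pickle.dump(m,open("w4.pkl","wb"))
cv2.imwrite("pics/w4.png",p[:,:,::-1])
```

```text
[ 526.40991263 -150.47291827  194.01904805] [179.83734015   1.06958359 -83.39991005] 7.4
```

View pics/w4.png

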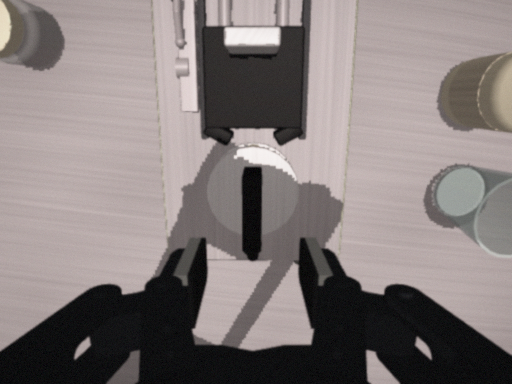

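The bar now runs (252,168)–(253,258), with the pin hidden directly behind the nose. Next I'll measure the bar angle and the tab.

Run:
```python
from h import *
import pickle
m=pickle.load(open("w4.pkl","rb"));p=np.load("w4.npz")['p'];g=p.max(2)
crop(p,150,0,370,270,3,"pics/w4c.png") 
cv2.imwrite("pics/w4c.png",cv2.resize(cv2.imread("pics/w4c.png"),(484,594)))
b=((g<40)*255).astype(np.uint8)
n,l,s,c=cv2.connectedComponentsWithStats(b)
k=l[200,252];print(s[k]); ys,xs=np.where((l==k))
for y in range(165,266,6):
    q=xs[ys==y]
    if len(q): print(y,q.min(),q.max(),end=' | ')
C=[onz(m,(xs[ys==y].mean(),y),115)[:2] for y in range(172,240)]
v=cv2.fitLine(np.array(C,np.float32),cv2.DIST_HUBER,0,.01,.01).ravel();print("\nbar yaw",np.degrees(np.arctan2(-abs(v[1])*np.sign(v[0]*v[1])*-1,abs(v[0]))))
lines=cv2.createLineSegmentDetector(0).detect(cv2.cvtColor(p,cv2.COLOR_RGB2GRAY))[0][:,0]
for q in lines:
    if np.hypot(q[2]-q[0],q[3]-q[1])>30 and q[1]<230:
        for z in (48,72,110):
            a,e=onz(m,q[:2],z),onz(m,q[2:],z);print(q.round(1),z,np.degrees(np.arctan2(*(e-a)[[1,0]])).round(2),a[:2].round(1),e[:2].round(1))
```

```text
[ 242  167   20   93 1586]
171 244 260 | 177 243 260 | 183 243 260 | 189 243 260 | 195 243 260 | 201 243 260 | 207 243 260 | 213 243 260 | 219 243 260 | 225 243 260 | 231 243 260 | 237 243 260 | 243 243 260 | 249 243 260 | 255 248 257 | 
bar yaw 6.5208664
[200.9 136.9 193.2   0.6] 48 7.77 [559.8 -99.9] [666.  -85.4]
[200.9 136.9 193.2   0.6] 72 7.77 [ 562.9 -103.7] [660.2 -90.4]
[200.9 136.9 193.2   0.6] 110 7.77 [ 567.7 -109.8] [651.  -98.4]
[273.1 127.8 231.9 128. ] 48 96.92 [ 574.6 -160.6] [ 570.4 -125.7]
[273.1 127.8 231.9 128. ] 72 96.92 [ 576.4 -159.3] [ 572.5 -127.4]
[273.1 127.8 231.9 128. ] 110 96.92 [ 579.3 -157.4] [ 576. -130.]
[276.9  27.5 226.9  27.4] 48 96.21 [ 653.3 -153.3] [ 649.  -113.8]
[276.9  27.5 226.9  27.4] 72 96.21 [ 648.6 -152.7] [ 644.6 -116.4]
[276.9  27.5 226.9  27.4] 110 96.21 [ 641.  -151.7] [ 637.7 -120.7]
[226.9  44.7 278.1  44.5] 48 -83.31 [ 636. -115.] [ 640.8 -156. ]
[226.9  44.7 278.1  44.5] 72 -83.31 [ 632.7 -117.6] [ 637.1 -155.1]
[226.9  44.7 278.1  44.5] 110 -83.31 [ 627.5 -121.7] [ 631.3 -153.8]
[310.2   0.5 304.1 136.9] 48 -173.93 [ 676.1 -17
[... 3842 characters left out ...]
616.  -65.6] [580.4 -69.4]
[156.1  60.7 158.8 109.4] 110 -173.9 [613.2 -77.2] [582.7 -80.5]
[510.1  57.3 493.7  84.7] 48 160.87 [ 657.1 -348.4] [ 633.6 -340.3]
[510.1  57.3 493.7  84.7] 72 160.87 [ 652.  -331.5] [ 630.5 -324. ]
[510.1  57.3 493.7  84.7] 110 160.87 [ 644.  -304.7] [ 625.6 -298.3]
[343.8 174.4 347.4 128.1] 48 6.33 [ 541.8 -227.7] [ 582.  -223.3]
[343.8 174.4 347.4 128.1] 72 6.33 [ 546.4 -220.9] [ 583.2 -216.8]
[343.8 174.4 347.4 128.1] 110 6.33 [ 553.6 -210.1] [ 585.1 -206.6]
[221.1 155.2 205.2 184.2] 48 156.89 [ 546.  -118.6] [ 518.4 -106.9]
[221.1 155.2 205.2 184.2] 72 156.89 [ 550.2 -120.9] [ 524.9 -110.1]
[221.1 155.2 205.2 184.2] 110 156.89 [ 556.9 -124.5] [ 535.2 -115.2]
```

View pics/w4c.png

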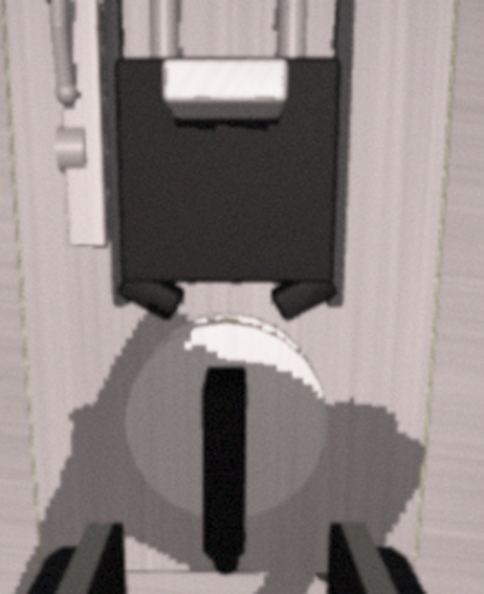

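Call:
jog_arm(offset=[[0,-25,0],[-1,-25,0],[0,-24,0],[0,0,25],[0,0,25],[0,0,20],[0,0,15],[0,0,5],[0,0,0]], delta_rot=[[1.1,0,0],[0,0,0],[0,0,0],[0,0,0],[0,0,0],[0,0,0],[0,0,0],[0,0,0],[0,0,0]], jaw=[0,0,0,0,0,0,0,0,0])

```text
time: 8.35
tool_pos: [598.1, -136.7, 87.7]
tcp_rot: [-179.7, 1.4, -83.4]
ft_force: [-0.6, -0.3, 0.1]
finger_gap: -0.2
```

Run:
```python
from bench import monitor, cams
from h import *
s=monitor.sense();print(s['tool_pos'],s['tcp_rot'],s['time'])
p,d=cams.snapshot("wrist");cv2.imwrite("pics/w5.png",p[:,:,::-1])
p,d=cams.snapshot("side");crop(p,220,150,400,310,4,"pics/s5.png")
```

```text
[ 598.13874602 -136.69844896   87.73973719] [-179.72100169    1.40544814  -83.41242175] 8.35
```

View pics/s5.png

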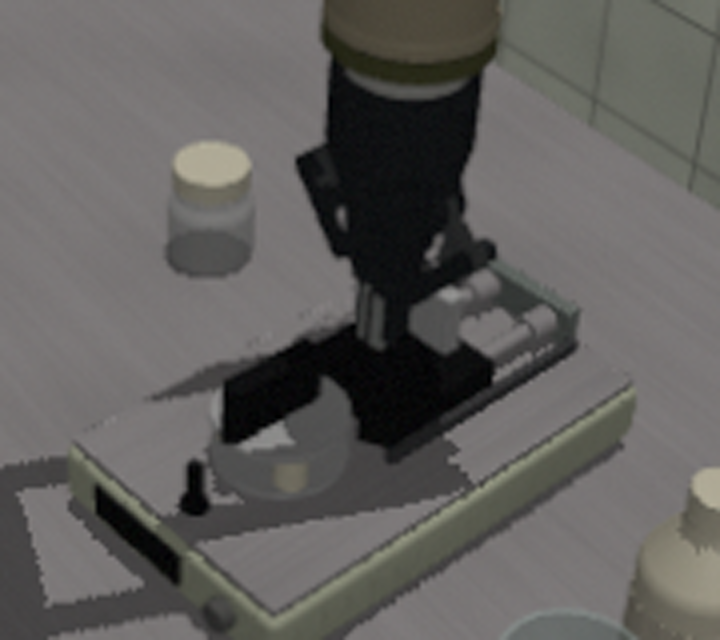

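View pics/w5.png

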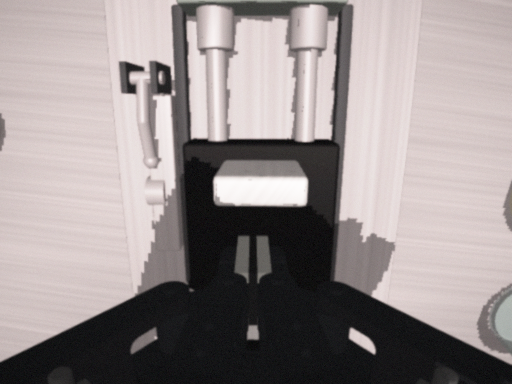

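The shut fingers are centred at about column 253 and the tab at column 261, so they sit roughly 4 mm off centre. I'll correct that and then approach.

Call:
jog_arm(offset=[[3.5,0,3],[0,-6,1],[0,-6,0],[0,-4,0],[0,-3,0],[0,-3,0]], delta_rot=[[1,0,0],[0,0,0],[0,0,0],[0,0,0],[0,0,0],[0,0,0]], jaw=[0,0,0,0,0,0])

```text
time: 9.05
tool_pos: [623.1, -139.5, 89.6]
tcp_rot: [-178.5, 1.2, -83.4]
ft_force: [-7.7, -0.2, 4.7]
finger_gap: -0.0
```

Call:
jog_arm(offset=[[0,3,0],[0,0,4],[0,0,3],[0,-3,0]], delta_rot=[[-1.5,1,0],[0,0,0],[0,0,0],[0,0,0]], jaw=[0,0,0,0])

```text
time: 9.45
tool_pos: [620.7, -140.1, 83.3]
tcp_rot: [179.5, 0.2, -83.5]
ft_force: [-7.6, -1.2, 1.9]
finger_gap: -0.2
```

Call:
jog_arm(offset=[[0,-4,0],[0,-4,0],[0,-4,0],[0,-4,0],[0,-4,0],[0,-4,0]], delta_rot=[[0,0,0],[0,0,0],[0,0,0],[0,0,0],[0,0,0],[0,0,0]], jaw=[0,0,0,0,0,0])

```text
time: 10.05
tool_pos: [632.5, -138.7, 83.5]
tcp_rot: [177.6, 0.4, -83.5]
ft_force: [-14.6, -0.7, 9.3]
finger_gap: -0.1
```

Call:
jog_arm(offset=[[0,-5,0],[0,-5,0],[0,-5,0],[0,-5,0],[0,-5,0],[0,-5,0]], delta_rot=[[0.8,0,0],[0.8,0,0],[0.8,0,0],[0.8,0,0],[0.8,0,0],[0.8,0,0]], jaw=[0,0,0,0,0,0])

```text
time: 10.65
tool_pos: [651.7, -136.5, 82.9]
tcp_rot: [-179.2, 0.6, -83.6]
ft_force: [-14.6, -2.1, 8.0]
finger_gap: 0.0
```

Call:
jog_arm(offset=[[0,-4,0],[0,-4,0],[0,-3,0]], delta_rot=[[0,0,0],[0,0,0],[0,0,0]], jaw=[0,0,0])

```text
time: 10.95
tool_pos: [656.1, -136.0, 83.0]
tcp_rot: [179.9, 0.7, -83.6]
ft_force: [-15.6, -0.4, 9.5]
finger_gap: 0.0
```

Run:
```python
from bench import monitor, cams
from h import *
import pickle
s=monitor.sense();print(s['tool_pos'],s['tcp_rot'],s['ft_force'],s['time'])
m=cams.camera_model("wrist");p,d=cams.snapshot("wrist");cv2.imwrite("pics/w6.png",p[:,:,::-1]);np.savez("w6.npz",p=p,d=d);pickle.dump(m,open("w6.pkl","wb"))
p,d=cams.snapshot("side");crop(p,220,150,400,310,4,"pics/s6.png")
s=monitor.sense();print(s['tool_pos'],s['ft_force'],s['time'])
```

```text
[ 656.14973359 -136.01208182   82.99718579] [179.86971596   0.68867408 -83.59136433] [-15.58026843  -0.39057598   9.53345351] 10.95
[ 656.30385718 -135.9840256    83.00951295] [-14.56506653  -0.62291185   8.94431654] 11.05
```

View pics/w6.png

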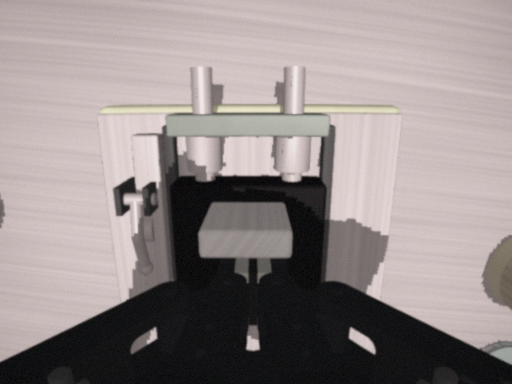

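View pics/s6.png

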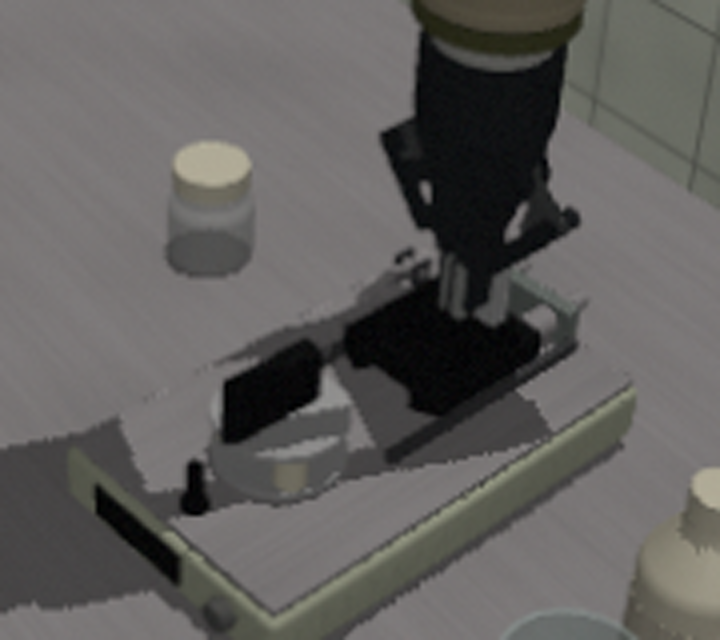

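Run:
```python
from h import *
import pickle
m=pickle.load(open("w6.pkl","rb"))
u=np.array([.9935,.1138])
ax=np.array([525,-148])
for n,uv,z in [("tab back",(247,203),110),("tab front top",(246,233),110),("shoe back",(250,178),72),("endblock front top?",(250,135),72)]:
    P=onz(m,uv,z)[:2];print(n,P.round(1),((P-ax)@u).round(1))
m4=pickle.load(open("w4.pkl","rb"))
for uv,z in [((252,24.5),110),((252.5,44.6),110)]:
    P=onz(m4,uv,z)[:2];print("rest",P.round(1),((P-ax)@u).round(1))
```

```text
tab back [ 689.9 -131.2] 165.8
tab front top [ 678.3 -132.1] 154.1
shoe back [ 690.3 -131.6] 166.1
endblock front top? [ 710.2 -129.4] 186.2
rest [ 641.1 -136.1] 116.7
rest [ 629.3 -137.7] 104.8
```

Run:
```python
from h import *
import pickle
m=pickle.load(open("w6.pkl","rb"));print(ray(m,(256,192))[0])
u=np.array([.9935,.1138]);ax=np.array([525,-148])
for n,uv,z in [("tab back top",(246,233),110),("tab front top",(246,256),110),("shoe back",(250,178),72),("endblock",(250,115),72),("endblock top front",(250,135),72)]:
    P=onz(m,uv,z)[:2];print(n,P.round(1),((P-ax)@u).round(1))
```

```text
[ 726.05286768 -130.58623296  224.41064265]
tab back top [ 678.3 -132.1] 154.1
tab front top [ 669.  -133.1] 144.8
shoe back [ 690.3 -131.6] 166.1
endblock [ 719.1 -128.4] 195.0
endblock top front [ 710.2 -129.4] 186.2
```

Run:
```python
from bench import monitor, cams
from h import *
for i in range(12): p,d=cams.snapshot("top")
s=monitor.sense();print(s['tool_pos'],s['ft_force'],s['time'],abs(s['qd']).max())
p,d=cams.snapshot("side");cv2.imwrite("pics/s7.png",p[:,:,::-1])
crop(p,230,205,390,310,5,"pics/s7c.png")
```

```text
[ 656.15863528 -135.98105961   82.97533112] [-15.26682495  -0.50181503   8.65638261] 11.65 0.11797010852287373
```

View pics/s7.png

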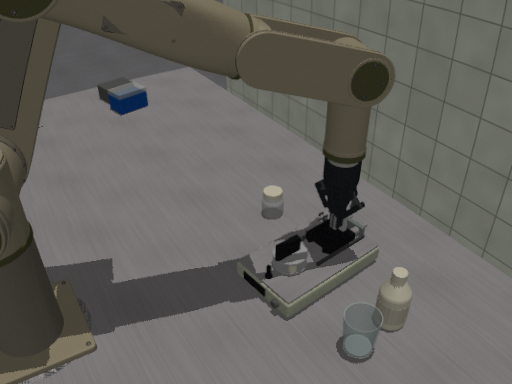

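The hold is steady. The jar (272,203), bottle (393,300) and beaker (361,330) are where they started, and the nose points at the pin (268,272). I'm handing in.

```bash
python3 -c "
from bench import r,monitor
print(r.hand_in());s=monitor.sense();print(s['tool_pos'],s['ft_force'],s['time'])"
```

```text
the job is handed in; nothing more can be done
None
the job is handed in; nothing more can be done
```

The rotor is turned to the index pin and released, and the tensioner shoe is held compressed. I handed the job in at about 11.7 s; the hand-in reports no verdict.

- **Rotor:** I pinched the bar, turned it about 40° clockwise and let go. After release the wrist picture gave the bar at 6.52° against a pump axis of about 6.5°, with the pin directly behind the nose.
- **Shoe:** I pushed the tab straight back with shut fingers. The last push reading was about 15 N, steady over 0.7 s.
- **Shoe travel:** The measurements disagreed slightly. The finger position gave about 36 mm and the pictures gave 37 to 40 mm. All are past 30 mm and short of the 42 mm stop. I did not measure the pawl click itself; I judged it from travel and force.
- **Other checks:** There was also about 9 N of upward force on the fingers, which I put down to friction on the tab. The jar, bottle and beaker looked unmoved in the last side view.

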